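# Shift the gas selector lever into its third slot

### The arm

A 7-joint arm with a two-finger parallel gripper is mounted at the origin on the work surface. World frame = base frame: x ahead of the robot, y to its left, z up, the work surface at z = 0. Lengths are in mm, angles in rad, forces in N, time in s.
With the tool pointing down it reaches from about 400 to 875 mm from the base axis. Payload 19.3 kg.
Tool frame: the origin (TCP) lies at the very end of the fingers, on their centre line; the grasp point (between the pads) lies 19 mm behind it (grip_point_offset is the z of the grasp point in the tool frame, in mm); z points along the fingers, y is the line along which they close (so a half turn about z gives the same grasp; the last joint's range is limited). The gripper opens to 85 mm and grips with 20 to 120 N. Pads are 22 mm wide; open, the fingers measure 114 mm over their backs; the gripper's body (76 mm by 85 mm) begins 54 mm behind the grasp point. The pads swing forward as they close: fully open they stand 13 mm farther back than shut.
Start: joints at [1.274, 0.521, -0.036, 1.599, 0.021, 1.021, -0.113], TCP at [140.51, -608.992, 231.291] pointing down, gripper open.
Joint ranges: [-2.91, 2.91], [-0.3, 2.13], [-1.5, 1.42], [0.17, 2.43], [-1.26, 4.41], [0.16, 1.93], [-2.52, 2.52]. Speed limits (rad/s): [1.89, 1.89, 2.39, 2.39, 3.01, 3.01, 3.01].

### API

Orientations are given as a 3x3 rotation matrix whose columns are the frame's x, y, z axes.
In Python, from workcell import movep, movel, goto_joints, open_gripper, clamp, wait, inverse_kinematics, read_state, camera, PlanningError, finish_job, grip_point_offset gives the robot as it stands. Calls block until the motion is done:
- movep(position, orientation): joint-space move of the TCP to a pose.
- movel(position, frame=None, max_speed=150, guard=None): straight line of the TCP; frame=None keeps the orientation; max_speed is the mean speed in mm/s. With guard (N) it stops when the force on the tool has changed by that much, and returns True; else False.
- goto_joints(angles): joint-space move.
- open_gripper() and clamp(): open the fingers fully, or close them until they stop; the grip force is fixed at half the most.
- wait(seconds).
- inverse_kinematics(position, orientation): joint angles nearest the present ones, or None.
- read_state(): the state.
- camera(name): name is "scene" or "side" or "wrist"; returns a dict with "image" (420x560x3 uint8, blue, green, red), "range_z" (420x560 float32, mm along the optical axis (not along the pixel's ray), 0 where there is no reading), "fx", "fy", "cx", "cy" (pixels), "dist_coeffs" ([k1, k2, p1, p2, k3] as OpenCV has them; the pictures are not rectified), "cam_to_world" (4x4, takes a point from camera to world coordinates). Camera axes: x right, y up, looking along -z (the intrinsics and any distortion apply to the point x, -y, -z); pixel columns grow to the right and rows downward; lengths in mm; the calibration is good to about 2 mm. A picture is of the moment at which its call begins.
A pose or a line that the arm cannot do raises PlanningError and nothing moves.
- finish_job(): hands the job in; it is judged then, once.
The state is a dict: "time": time; "qpos": joint angles; "qvel": joint speeds; "joint_efforts": joint torques, N m; "eef_pos": TCP position; "tool_rot": TCP orientation; "ft_force": force on the tool from outside, world axes, zero at the start; "torque": the same for the moment, N m; "finger_gap": finger opening in mm; "gripper_force": force on a finger pad.
Only numpy, scipy, OpenCV 4.12 (cv2) and the standard library are available. Lean on these libraries where they do the work, as an engineer would, in place of code of your own. Each camera call takes 0.05 s, during which the arm holds its last target. There are 200 camera calls.

### The job

Switch the chromatograph's gas supply over: with the fingertips, push the selector lever along its H-shaped gate to the cross channel, across to the right-hand leg, and then forward, away from the robot, until it is fully home in the third slot (the far right one, beside three rivet heads), and let go. Only push it: do not pinch the lever between the fingers, and do not run it into the fourth slot (near right) on the way. Leave everything else standing and lying where it is.

Things in the scene. Friction and masses are not known exactly. Their poses are not given: they have to be found in the camera images.
- selector: the gas selector, a pale green housing 240 x 240 mm and 100 mm tall with an aluminium top, fixed to the bench. Origin at the centre of its underside, on the bench; x axis = forward (away from the robot), y axis = left; turned in yaw by up to 0.35 rad. The lever stands in the gate in its top
- gate (a point): centre of the H-shaped gate, in the top face. Two legs along x, 16.5 mm wide, lie about 25 mm left and right of it; a cross channel along y, 24 mm wide, joins their middles; all spans 64 x 64 mm. The leg ends are the slots: first far left, second near left, third far right, fourth near right, marked by one to four rivet heads. The lever starts somewhere along the left leg
- pivot (a point): the point that the lever swings about, 90 mm below the gate's centre. Its 12 mm steel stem moves about 25 mm each way at the top face. The tongues between the slots are solid, their corners rounded: the lever crosses from leg to leg only with fore within about 0.06 rad of 0
- grip (a point): the centre of the lever's black grip, 127.5 mm from the pivot along the stem. The grip is an upright round-cornered block 36 mm across with four flat faces, 45 mm tall (105 to 150 mm from the pivot), on top of the stem; it moves about 34 mm each way and leans with the stem
- fore (a joint): lean of the lever forward (positive, away from the robot) or back (negative), rad, -0.27 to 0.27; 0 = upright, in the cross channel; 0.27 is fully home in a far slot. It stays where it is left; moving it takes about 2 N at the grip. It starts anywhere from -0.25 to 0.25
- across (a joint): lean of the lever to the right (positive) or left (negative), rad, -0.27 to 0.27; about -0.26 in the left leg and 0.26 in the right leg (0.22 to 0.27 with the play of the slot). It stays where it is left; moving it takes about 2 N at the grip
- grip_far: the flat far face of the black grip, 20 mm wide and 42 mm tall, 18 mm from the grip's axis; origin at the centre of the face, x axis pointing outward
- grip_near: the flat near (robot's side) face of the black grip, 20 mm wide and 42 mm tall, 18 mm from the grip's axis; origin at the centre of the face, x axis pointing outward
- grip_left: the flat left face of the black grip, 20 mm wide and 42 mm tall, 18 mm from the grip's axis; origin at the centre of the face, x axis pointing outward
- grip_right: the flat right face of the black grip, 20 mm wide and 42 mm tall, 18 mm from the grip's axis; origin at the centre of the face, x axis pointing outward
- vial: to be left alone: a standing amber glass sample vial with black cap, 22 mm across, 36 mm tall, on the right-hand edge of the selector's top; origin at the centre of its underside
- union: to be left alone: a standing brass pipe union, 26 mm across, 34 mm tall, on the far right corner of the selector's top; origin at the centre of its underside
- screwdriver: to be left alone: a screwdriver lying on the bench left of the selector, handle towards the robot, along its x axis
- wrench: to be left alone: a steel spanner lying on the bench right of the selector, along its x axis
- wash_bottle: to be left alone: a white plastic bottle, 60 mm across, 140 mm tall, standing beyond the selector; origin at the centre of its underside
- jar: to be left alone: an amber glass jar with white lid, 64 mm across, 75 mm tall, standing beyond the selector; origin at the centre of its underside
- beaker: to be left alone: an open glass beaker, 64 mm across, 85 mm tall, standing on the bench to the left, beyond the screwdriver; origin at the centre of its underside

How it is judged (in metres and radians):
On the way:
1. the lever has come across to the right-hand leg through the cross channel (value of joint across above 0.2 rad and value of joint fore between -0.14 and 0.14 rad).
At the end, for the whole second after the job is handed in: the lever rests fully home in the third slot (fore above 0.235 rad, across above 0.19 rad), let go and still, and every bystander stands or lies within 20 mm of its first place, none tipped (value of joint fore above 0.235 rad and value of joint across above 0.19 rad and velocity of joint fore between -0.05 and 0.05 rad/s and velocity of joint across between -0.05 and 0.05 rad/s and not (distance of any of vial, union, screwdriver, wrench, wash_bottle, jar, beaker from where it was at the start of the episode above 0.02 m or angle between any of vial, union, wash_bottle, jar, beaker's own z axis and vertical above 0.35 rad)); the robot touches nothing.
It fails at once if the lever is pinched: two opposite faces of its grip are pressed by the fingers at once, over 1.5 N each ((contact force between the fingers and grip_left above 1.5 N and contact force between the fingers and grip_right above 1.5 N) or (contact force between the fingers and grip_near above 1.5 N and contact force between the fingers and grip_far above 1.5 N)).
It fails at once if the lever runs into the fourth slot (value of joint across above 0.1 rad and value of joint fore below -0.14 rad).
It fails at once if a bystander is moved by over 20 mm, lifted or tipped (distance of any of vial, union, screwdriver, wrench, wash_bottle, jar, beaker from where it was at the start of the episode above 0.02 m or angle between any of vial, union, wash_bottle, jar, beaker's own z axis and vertical above 0.35 rad).
It also fails if it takes over 64 s, if anything falls off the work surface, if the arm or the gripper's body presses on something with over 40 N, if the wrist force passes 120 N, or if a joint passes its speed limit or range.

## Working session

There is one attempt and no reset: what is moved stays moved. The work goes in short steps, each a Python script; the robot and the scene stay as the last script left them, time stands still between calls to the robot, and variables do not carry over. Pictures are saved under pics/ and viewed, at most 10 in all, crops included, and the job is handed in when it is done.

```bash
mkdir -p pics; ls; python3 - <<'E'
from workcell import *
import cv2,numpy as np
for n in ("scene","side"):
    c=camera(n); cv2.imwrite(f"pics/{n}0.png",c["image"]); np.save(f"pics/{n}0.npy",c,allow_pickle=True)
    print(n,c["fx"],c["cx"],c["cy"],c["dist_coeffs"],np.round(c["cam_to_world"],3).tolist(),(c["range_z"]>0).mean())
s=read_state();print(s["time"],s["tool_rot"],s["finger_gap"],grip_point_offset)
E
```

```text
pics
scene 445.3612523960174 274.82215417161535 211.60973016581804 [-0.11809692  0.          0.          0.          0.        ] [[-0.342, -0.806, 0.483, 1020.406], [0.94, -0.298, 0.168, 229.674], [0.009, 0.511, 0.86, 886.789], [0.0, 0.0, 0.0, 1.0]] 0.9959736394557823
side 388.5531242781857 281.1403843282072 203.9122329297272 [-0.10054845  0.          0.          0.          0.        ] [[0.968, 0.185, -0.169, 459.432], [-0.25, 0.67, -0.699, -457.553], [-0.016, 0.719, 0.695, 643.866], [0.0, 0.0, 0.0, 1.0]] 0.9961734693877551
0.1 [[ 9.74392351e-01  2.24854307e-01 -2.94571152e-04]
 [ 2.24854487e-01 -9.74391908e-01  9.32503710e-04]
 [-7.73502712e-05 -9.74860128e-04 -9.99999522e-01]] 85.58198865569076 -18.700000000000003
```

View pics/scene0.png

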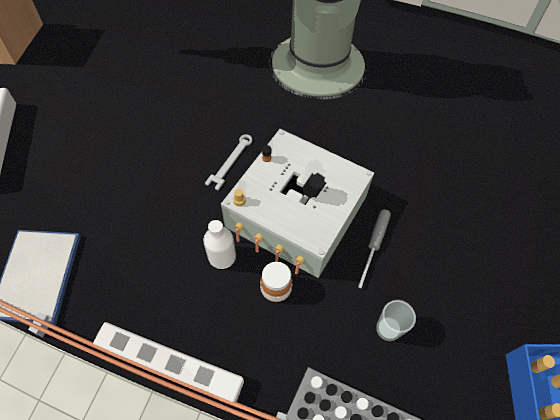

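View pics/side0.png

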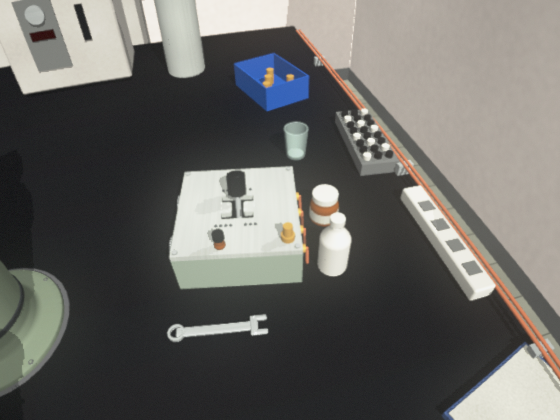

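The scene picture has the housing at about (298,200) with the black grip at (315,185), the vial at (267,153) and the union at (239,197). In the side view the grip is at (236,183). Next I measure them from depth.

```bash
cat > h.py <<'E'
import numpy as np,cv2
from workcell import *
def cloud(c):
    h,w=c["range_z"].shape
    uv=np.stack(np.meshgrid(np.arange(w),np.arange(h)),-1).reshape(-1,1,2).astype(float)
    K=np.array([[c["fx"],0,c["cx"]],[0,c["fy"],c["cy"]],[0,0,1]])
    n=cv2.undistortPoints(uv,K,np.array(c["dist_coeffs"]))[:,0]
    d=c["range_z"].reshape(-1)
    M=np.array(c["cam_to_world"])
    P=np.c_[n[:,0]*d,-n[:,1]*d,-d]@M[:3,:3].T+M[:3,3]
    return P.reshape(h,w,3)
E
python3 - <<'E'
from h import *
from scipy import ndimage as nd
for n in ("scene","side"):
    c=np.load(f"pics/{n}0.npy",allow_pickle=True).item(); P=cloud(c); im=c["image"].astype(int)
    roi=(abs(P[...,1])<600)&(P[...,0]>350)&(P[...,0]<900)&(c["range_z"]>0)
    top=roi&(abs(P[...,2]-100)<6)
    l,k=nd.label(top); s=nd.sum(top,l,range(1,k+1)); top=l==1+np.argmax(s)
    q=P[top]; r=cv2.minAreaRect(q[:,:2].astype(np.float32)); print(n,"rect",r,"z",np.median(q[:,2]))
    # rectified top picture, in-plane height/colour map (lifted things) 
    box=cv2.boxPoints(r); ins=np.array([cv2.pointPolygonTest(box,(float(a),float(b)),False) for a,b in P[...,:2].reshape(-1,2)]).reshape(top.shape)>0
    hi=ins&roi&(P[...,2]>110)
    l,k=nd.label(hi)
    for i in range(1,k+1):
        m=l==i
        if m.sum()>15: 
            v,u=np.nonzero(m); p=P[m]; print(" obj px",u.mean().round(),v.mean().round(),m.sum(),"mid",((p.min(0)+p.max(0))/2).round(1),"ext",np.ptp(p,axis=0).round(1),"zmax",p[:,2].max().round(1), im[m].mean(0).round())
    lo=ins&roi&(P[...,2]<92)
    lo=ins&roi&(P[...,2]<92)&(np.hypot(*(P[...,:2]-r[0]).transpose(2,0,1))<70)
    p=P[lo]; print(" gate-low",lo.sum(),p.mean(0),p.min(0),p.max(0))
    # top-view of housing rectification
    g=np.zeros((600,600,3),np.uint8)
    M=np.array(c["cam_to_world"]);R=M[:3,:3]
    X,Y=np.meshgrid(np.arange(600),np.arange(600))
    W=np.stack([r[0][0]+(300-Y)*.5,r[0][1]+(300-X)*.5,np.full(X.shape,100.)],-1).reshape(-1,3)
    C=(W-M[:3,3])@R*[1,-1,-1]
    K=np.array([[c["fx"],0,c["cx"]],[0,c["fy"],c["cy"]],[0,0,1]])
    uv=cv2.projectPoints(C,np.zeros(3),np.zeros(3),K,np.array(c["dist_coeffs"]))[0].reshape(600,600,2).astype(np.float32)
    cv2.imwrite(f"pics/{n}_top.png",cv2.remap(c["image"],uv[...,0],uv[...,1],1))
a=cv2.imread("pics/scene_top.png");b=cv2.imread("pics/side_top.png")
cv2.imwrite("pics/tops.png",cv2.resize(np.hstack([a,b]),(800,400)))
E
```

```text
scene rect ((504.1753234863281, 103.49732971191406), (241.9822235107422, 243.41612243652344), 78.84400177001953) z 99.79195081551757
 obj px 266.0 151.0 123 mid [456.4  11.3 124.5] ext [22.  21.4 28.6] zmax 138.8 [41. 46. 53.]
 obj px 313.0 185.0 410 mid [512.3 134.3 136.2] ext [39.5 46.7 48.7] zmax 160.6 [40. 39. 40.]
 obj px 238.0 196.0 145 mid [581.4  -2.5 123.7] ext [25.7 25.3 27.3] zmax 137.4 [ 96. 157. 189.]
 gate-low 294 [478.5657525   87.41780815  51.48149803] [440.26112487  57.85853633  37.55988926] [531.515664   127.30013141  91.86013706]
side rect ((504.1649169921875, 103.65061950683594), (243.6107635498047, 242.1265869140625), 79.21375274658203) z 102.47890624068225
 obj px 236.0 183.0 480 mid [511.2 135.4 136.5] ext [40.  46.7 52.7] zmax 162.9 [80. 83. 82.]
 obj px 288.0 231.0 207 mid [580.4  -4.2 124.1] ext [25.1 24.4 27.7] zmax 137.9 [112. 177. 211.]
 obj px 218.0 237.0 195 mid [456.3  11.  125.2] ext [21.3 22.4 30.1] zmax 140.3 [ 88.  98. 106.]
 gate-low 219 [506.2278316  131.63321726  61.26581235] [471.4617186   84.19804794  42.26613402] [541.69670866 173.03053215  91.92719504]
```

View pics/tops.png

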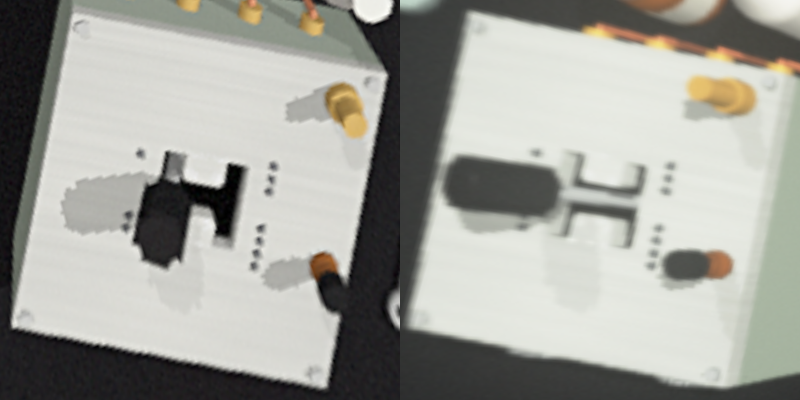

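The rectified tops show the H gate with far left corner (165,152), far right (246,167) and near right (232,247). Its centre is therefore within about 1 mm of the housing centre, and the yaw is about -0.19. The lever is in the left leg near the middle; I'll refine fore from the grip's top face.

```bash
cat >> h.py <<'E'
YAW=-0.192; G=np.array([504.3,104.2,100.]); F=np.array([np.cos(YAW),np.sin(YAW),0]); L=np.array([-np.sin(YAW),np.cos(YAW),0])
def lever(names=("scene","side")):
    out=[]
    for n in names:
        c=camera(n); P=cloud(c); im=c["image"]
        q=P-G; f=q@F; l=q@L; z=P[...,2]
        m=(c["range_z"]>0)&(abs(f)<70)&(abs(l)<70)&(z>112)&(im.max(-1)<110)
        h=z-10
        th0=0;ac=0
        for _ in range(6):   # top face: far along the stem
            ax=np.array([np.sin(th0),-np.sin(ac)]); s=f*ax[0]+l*ax[1]+h*np.sqrt(1-ax@ax)
            t=m&(s>145)&(s<157)
            ff=f[t];ll=l[t]
            mid=lambda a:(np.percentile(a,3)+np.percentile(a,97))/2
            th0=np.arcsin(np.clip(mid(ff)/150,-.3,.3)); ac=-np.arcsin(np.clip(mid(ll)/150,-.3,.3))
        out.append((n,int(t.sum()),round(float(th0),3),round(float(ac),3),np.ptp(ff).round(1),np.ptp(ll).round(1)))
    return out
E
python3 -c "
from h import *
print(lever())
c=np.load('pics/scene0.npy',allow_pickle=True).item();P=cloud(c)
for u,v in((220,248),(277,283),(395,320)): print(P[v,u])
print([ (G+a*F+b*L).round() for a,b in((0,80),(-60,-34))])
Y=-F; R=np.c_[F,-L,[0,0,-1]]
print(inverse_kinematics(list(G+80*L+[0,0,100]),R),inverse_kinematics(list(G-60*F-34*L+[0,0,30]),R))
"
```

```text
[('scene', 224, 0.013, -0.252, np.float64(37.0), np.float64(33.3)), ('side', 146, 0.004, -0.211, np.float64(35.0), np.float64(29.8))]
[690.79880397   1.52564564  92.24167044]
[714.39782356 130.41120714  74.37875599]
[682.74095299 376.42397099   5.9312175 ]
[array([520., 183., 100.]), array([439.,  82., 100.])]
[-0.7241294   0.46826325  0.38192001  1.84553138 -0.2219911   0.86951121
 -1.99817022] [ 0.07290959  0.43753266 -0.49172788  2.12744913  0.33660349  0.65064583
 -2.4131392 ]
```

Fore is about 0.01, so the lever is already in the channel. I'll push it straight right with closed fingers.

```bash
cat >> h.py <<'E'
R=np.c_[-F,L,[0,0,-1.]]
def at(f,l,z): return list(G*[1,1,0]+f*F+l*L+[0,0,z])
def where():
    q=np.array(read_state()["eef_pos"])-G; return (q@F).round(1),(q@L).round(1),(q[2]+100).round(1)
E
python3 - <<'E'
from h import *
print(inverse_kinematics(at(1,95,235),R))
clamp(); movep(at(1,95,235),R); movel(at(1,95,122),max_speed=120)
print(read_state()["qpos"],where())
f0=np.array(read_state()["ft_force"])
print(movel(at(1,-4,122),max_speed=50,guard=12),where(),np.array(read_state()["ft_force"])-f0)
c=camera("side"); cv2.imwrite("pics/s1.png",cv2.resize(c["image"][100:310,120:400],None,fx=2,fy=2))
print(read_state()["time"])
E
```

```text
[ 0.37018527  0.75943655 -1.33156764  1.73128749  0.76999669  1.29018627
  0.24026096]
[ 0.30670496  0.88304243 -1.21153429  1.82999114  0.92673121  1.13088344
  0.13389431] (np.float64(1.2), np.float64(95.3), np.float64(122.6))
False (np.float64(1.0), np.float64(-3.9), np.float64(122.0)) [1.05084028 1.31983116 0.10654198]
7.3667
```

View pics/s1.png

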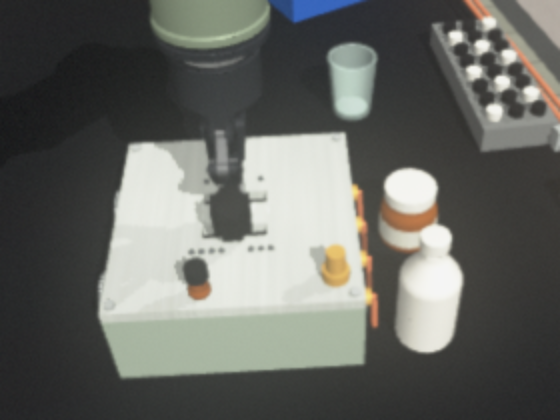

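The side crop shows the closed fingers behind the grip at (230,210) in the channel, with the lever part-way across and no wall contact yet. I'll keep pushing until the guard trips, then back off and measure.

```bash
python3 - <<'E'
from h import *
print(movel(at(1,-22,122),max_speed=30,guard=9),where(),read_state()["ft_force"])
print(movel(at(1,25,122),max_speed=120)); movel(at(-5,40,240),max_speed=200)
print(lever(),read_state()["time"])
c=camera("side"); cv2.imwrite("pics/s2.png",cv2.resize(c["image"][100:310,120:400],None,fx=2,fy=2))
E
```

```text
True (np.float64(0.9), np.float64(-9.5), np.float64(122.2)) [1.47000545 8.74515946 2.17055506]
False
[('scene', 198, 0.011, 0.259, np.float64(36.5), np.float64(33.0)), ('side', 280, 0.003, 0.288, np.float64(35.3), np.float64(31.8))] 9.0167
```

View pics/s2.png

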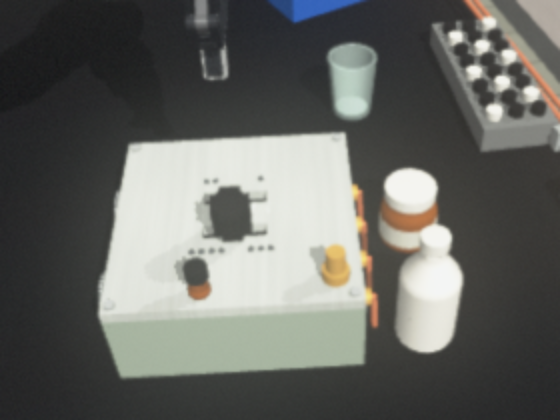

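The lever now reads across ≈0.26 and fore ≈0.01, so it's in the right leg at the channel. Next I go to its near face and push forward.

```bash
python3 - <<'E'
from h import *
movel(at(-65,-33,240),max_speed=200); movel(at(-65,-33,122),max_speed=120)
print(where())
print(movel(at(25,-33,122),max_speed=40,guard=10),where(),read_state()["ft_force"])
movel(at(-40,-33,122),max_speed=120); movel(at(-70,-33,260),max_speed=200)
print(lever(),read_state()["time"])
c=camera("side"); cv2.imwrite("pics/s3.png",cv2.resize(c["image"][100:310,120:400],None,fx=2,fy=2))
E
```

```text
(np.float64(-64.8), np.float64(-32.8), np.float64(122.4))
True (np.float64(5.5), np.float64(-33.2), np.float64(121.2)) [-9.33470246  0.49433694  8.45573663]
[('scene', 218, 0.26, 0.259, np.float64(35.6), np.float64(33.8)), ('side', 261, 0.252, 0.289, np.float64(33.3), np.float64(32.4))] 13.925
```

View pics/s3.png

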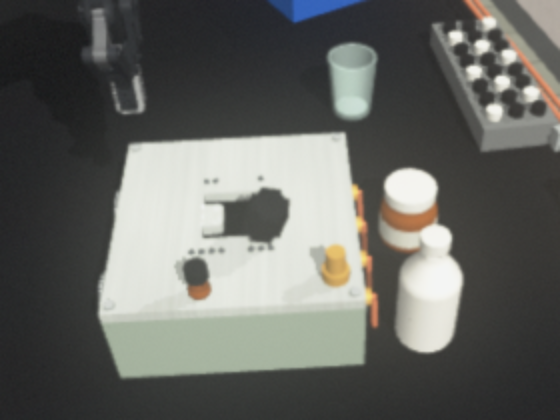

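The side crop shows the grip at (268,213), leaning far and right, with the vial and union undisturbed. The margin over 0.235 is small, so I'll give one firmer push to make sure it's at the stop.

```bash
python3 - <<'E'
from h import *
movel(at(-45,-33,126),max_speed=200)
print(movel(at(25,-33,126),max_speed=35,guard=22),where(),read_state()["ft_force"])
movel(at(-40,-33,126),max_speed=120); movel(at(-70,-33,260),max_speed=200)
print(lever(),read_state()["time"])
E
```

```text
True (np.float64(9.7), np.float64(-33.3), np.float64(124.6)) [-17.32903995  -0.8748754   16.35744277]
[('scene', 222, 0.263, 0.259, np.float64(34.9), np.float64(35.1)), ('side', 265, 0.252, 0.287, np.float64(33.2), np.float64(33.5))] 17.825
```

A firmer push left the lever's reading unchanged, so it's against the end stop. The arm is clear and nothing else was touched.

```bash
python3 -c "
from workcell import *
wait(0.5); print(finish_job())"
```

```text
the job is handed in; nothing more can be done
None
```

I pushed the lever through the cross channel to the right leg and forward to its stop in the third slot (measured fore about 0.26, across about 0.26–0.29), let go without touching anything else, and handed the job in after about 18 s; no verdict was shown.

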